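# Line up the filling manifold for the beaker

## Task

Line up the dry filling manifold for the beaker: with a fingertip, push the short selector arm round until it points straight at the spout that the beaker stands in front of. Only then push the longer shut-off lever all the way round to its open stop, along the pipe. Push gently, grip and lift nothing, leave the selector on its spout, and leave the beaker and all the other things standing where they are.

Things in the scene. Friction and masses are not known exactly. Their poses are not given: they have to be found in the camera images.
- manifold: Metal filling manifold fixed to the table: base plate 210 x 100 x 8 mm, round valve body (radius 38 mm, top at 66 mm) under the selector arm, three horizontal spouts fanned out on its -x side, inlet pipe along its +x with a ball valve under the shut-off lever. Origin on the table under the selector pivot, z up; the spouts face roughly towards the robot's base. Apart from arms and stems it is below 69 mm.
- selector (a joint): Turn of the selector arm, rad, counter-clockwise from above: 0 points along the manifold's -x (middle spout), -0.75 at the left spout (its +y side), +0.75 at the right spout; stops at -1.3 and 1.3. It starts between middle and right spout and may have to turn either way. Stiff (about 0.1 N m, 2 N at 50 mm from the pivot); stays where it is left.
- selector_pivot (a point): Centre of the selector arm's hub (radius 15 mm), on its vertical turning axis, 93 mm above the table.
- selector_tip (a point): Pointed tip of the short selector arm, 68 mm from the pivot. The arm is a flat steel bar 12 mm wide, 22 mm tall (82 to 104 mm above the table) that runs straight from the hub to this point; below it is free down to 69 mm.
- shutoff (a joint): Turn of the shut-off lever, rad, counter-clockwise from above. 0 (0 to 0.15 at the start) is shut: across the pipe, along the manifold's -y (to the robot's right). Its stop, 1.571, is open: along the pipe, pointing to the manifold's +x, away from the selector. Stiff (about 0.12 N m, 2 N at 60 mm from the pivot); stays where it is left.
- shutoff_pivot (a point): Centre of the shut-off lever's hub (radius 14 mm), on its vertical turning axis, 93 mm above the table; it lies 105 mm from the selector pivot along the manifold's +x.
- shutoff_tip (a point): Free end of the shut-off lever, 95 mm from its pivot. The lever is straight; its outer 60 mm is a black sleeve 16 mm wide, 24 mm tall (81 to 105 mm above the table); between sleeve and hub it is 12 mm wide. Below it are only the base plate, the pipe and the valve (up to 60 mm high).
- outlet_left (a point): spout stub at the manifold's left (its +y side); this point is the centre of its mouth, 64 mm from the selector pivot and 36 mm above the table. The selector arm points at it when joint selector = -0.75.
- outlet_mid (a point): spout stub at the manifold's middle; this point is the centre of its mouth, 64 mm from the selector pivot and 36 mm above the table. The selector arm points at it when joint selector = 0.
- outlet_right (a point): spout stub at the manifold's right (its -y side); this point is the centre of its mouth, 64 mm from the selector pivot and 36 mm above the table. The selector arm points at it when joint selector = +0.75.
- beaker: Open white dosing cup, 58 mm across, 61 mm high, standing loose in front of one of the three spouts, its centre about 44 mm beyond the mouth. Origin at the centre of its underside.
- nozzle_spare: Bystander: loose pale filling nozzle, 32 mm across, 67 mm high, in front of another spout. Origin at the centre of its underside.
- ferrule: Bystander: loose pale flanged ferrule (short tube), 50 mm across, 30 mm high, in front of the third spout. Origin at the centre of its underside.
- bottle_a: Bystander: loose oval bottle, 26 x 52 x 97 mm, upright, left of the manifold. Origin at the centre of its underside.
- bottle_b: Bystander: a second such bottle, at the back of the table behind the scale.
- bottle_c: Bystander: a third such bottle, at the back of the table, farther left.
- tape_roll: Bystander: loose roll of packing tape lying flat, 103 mm across, 48 mm high, at the left side of the table. Origin at the centre of its underside.
- spanner: Bystander: loose open spanner lying flat, 33 x 188 x 6 mm, on the left. Origin at the centre of its underside.
Not all that is in view belongs to the job. Leave any brown or pink look-alike of the beaker alone.

How it is judged:
On the way, in this order (a step that is already met when the one before it is completed fails the run):
1. the selector arm points at the spout in front of which the beaker stands (((horizontal distance between beaker and outlet_left below 0.06 m and value of joint selector between -0.88 and -0.62 rad) or (horizontal distance between beaker and outlet_mid below 0.06 m and value of joint selector between -0.13 and 0.13 rad) or (horizontal distance between beaker and outlet_right below 0.06 m and value of joint selector between 0.62 and 0.88 rad))), for 0.3 s.
2. the shut-off lever is at its open stop (value of joint shutoff above 1.45 rad), for 0.2 s.
At the end, for the whole second after the job is handed in: The selector arm points within 0.13 rad (7 degrees) of the spout that the beaker stands in front of, the shut-off lever is within 0.12 rad (7 degrees) of its open stop, both at rest, and beaker, nozzle and ferrule stand upright (((horizontal distance between beaker and outlet_left below 0.06 m and value of joint selector between -0.88 and -0.62 rad) or (horizontal distance between beaker and outlet_mid below 0.06 m and value of joint selector between -0.13 and 0.13 rad) or (horizontal distance between beaker and outlet_right below 0.06 m and value of joint selector between 0.62 and 0.88 rad)) and value of joint shutoff above 1.45 rad and velocity of joint selector between -0.1 and 0.1 rad/s and velocity of joint shutoff between -0.1 and 0.1 rad/s and angle between each of beaker, nozzle_spare, ferrule's own z axis and vertical below 0.15 rad); the robot touches nothing.
It fails at once if the shut-off lever is opened (beyond 0.35 rad) while the selector is more than 0.2 rad off the beaker's spout (value of joint shutoff above 0.35 rad and not ((horizontal distance between beaker and outlet_left below 0.06 m and value of joint selector between -0.95 and -0.55 rad) or (horizontal distance between beaker and outlet_mid below 0.06 m and value of joint selector between -0.2 and 0.2 rad) or (horizontal distance between beaker and outlet_right below 0.06 m and value of joint selector between 0.55 and 0.95 rad))).
It fails at once if the beaker, nozzle or ferrule is moved more than 15 mm or lifted (distance of any of beaker, nozzle_spare, ferrule from where it was at the start of the episode above 0.015 m).
It fails at once if a bottle, the tape roll or the spanner is moved more than 20 mm or lifted (distance of any of bottle_a, bottle_b, bottle_c, tape_roll, spanner from where it was at the start of the episode above 0.02 m).
It fails at once if the selector arm or shut-off lever is gripped or forced (more than 35 N) (contact force between the fingers and selector above 35 N or contact force between the fingers and shutoff above 35 N).
It also fails if it takes over 59 s, if anything falls off the work surface, if the arm or the gripper's body presses on something with over 40 N, if the wrist force passes 120 N, or if a joint passes its speed limit or range.

## Robot

A 7-joint arm with a two-finger parallel gripper is mounted at the origin on the work surface; the furniture and walls round the work are solid. World frame = base frame: x ahead of the robot, y to its left, z up, the work surface at z = 0. Lengths are in m, angles in rad, forces in N, time in s.
With the tool pointing down it reaches from about 0.425 to 0.925 m from the base axis. Payload 6.8 kg.
Tool frame: the origin (TCP) lies on the mounting face of the last link; the fingertips stand 173 mm ahead of it and the grasp point (between the pads) lies 155 mm ahead of it; z points along the fingers, y is the direction in which the jaws open and shut (so a half turn about z gives the same grasp; the last joint's range is limited). The gripper opens to 85 mm and grips with 20 to 120 N. Pads are 22 mm wide; open, the fingers measure 114 mm over their backs; the gripper's body (76 mm by 85 mm) begins 54 mm behind the grasp point. The pads swing forward as they close: fully open they stand 13 mm farther back than shut.
Start: joints at [-1.233, 0.477, 0.022, 1.555, -0.011, 1.109, -0.083], TCP at [0.291, 0.609, 0.405] pointing down, gripper open.
Joint ranges: [-2.96, 2.96], [-0.34, 2.1], [-1.41, 1.46], [0.24, 2.44], [-1.37, 4.51], [0.17, 1.92], [-2.96, 2.96]. Speed limits (rad/s): [2.39, 2.39, 3.14, 3.14, 3.14, 3.14, 3.14].

## Interface

Orientations are given as a unit quaternion [w, x, y, z].
In Python, from station import sensors, read_camera, bot gives the robot as it stands. The module is installed in compiled form; this text tells all that it offers.
- The arm moves only by the tool play_rows, never from a script. Its argument "commands" is a list of rows, each a list of 4 numbers: the shift along the tool's x, y, z in m, then the turn about the tool's z in degrees. A call has 1 to 20 rows; each row shifts and turns the commanded pose from where the row before left it, along the tool's axes as they then stand; what a row does not reach is not made up. A row lasts 1/10 s, in which the tool goes at most 50 mm and 8.59 degrees, less where a joint would pass 70% of its speed; a pose out of reach is approached as far as the arm can. A call with a gripper value outside its range is refused whole. "claw" is the finger opening in m, from 0 to 0.0854, set as the call begins (left out, the last holds). The fingers move at their own pace and stop on an object; "force" is the grip in N (left out, the last holds). Time passes only in rows, so rows that do not move let the fingers close. It gives the time, the measured TCP pose, the force and the opening at its end, in the units of the state.
- sensors.get_obs(): the state, without advancing time (a new reading comes with each control period).
- read_camera(name): name is "scene" or "top" or "wrist"; returns a dict with "frame" (400x640x3 uint8, blue, green, red), "depth" (400x640 float32, m along the optical axis (not along the pixel's ray), 0 where there is no reading), "fx", "fy", "cx", "cy" (pixels), "rvec" (rotation vector, rad) and "tvec" (3), from world to camera coordinates, as OpenCV has them; the wrist camera has in their place "T_tool_cam" (4x4, takes a point from camera to tool coordinates, whose origin is the TCP and whose axes are the flange's). Camera axes: x right, y down, z forward; pixel columns grow to the right and rows downward; lengths in m; the calibration is good to about 2 mm. A picture is of the moment at which its call begins: read the wrist's pose just before it.
- bot.hand_in(): hands the job in, once; it reports no verdict.
The state is a dict: "t": time; "q": joint angles; "joint_vel": joint speeds; "joint_torque": joint torques, N m; "eef_pos": TCP position; "tool_rot": TCP orientation; "contact_force": force on the tool from outside, world axes, zero at the start; "torque": the same for the moment, N m; "gripper_width": opening from 0.0 (shut) to 1.0 (fully open).
Only numpy, scipy, OpenCV 4.12 (cv2) and the standard library are available. Lean on these libraries where they do the work, as an engineer would, in place of code of your own. Each camera call takes 0.05 s, during which the arm holds its last target.

## Working session

There is one attempt and no reset: what is moved stays moved. The work goes in short steps, Python scripts to look and compute and a tool call to move; the robot and the scene stay as the last step left them, time stands still between calls to the robot, and variables do not carry over. Pictures are saved under pics/ and viewed, and the job is handed in when it is done.

Besides the shell and the picture viewer there is one more tool, called after "Call:" in YAML: its name, and indented under it one key for each argument. play_rows: Moves the arm, as the interface text tells. Its arguments: {"type":"object","properties":{"commands":{"type":"array"},"claw":{"type":"number"},"force":{"type":"number"}},"required":["commands"]}

```bash
mkdir -p pics; cat > h.py <<'E'
import numpy as np, cv2
from station import sensors, read_camera, bot
def get(n):
    c=read_camera(n); return c
def w2c(c):
    R=cv2.Rodrigues(np.array(c["rvec"],float))[0]; return R,np.array(c["tvec"],float).reshape(3)
def px2w(c,u,v,z=None):
    R,t=w2c(c)
    ray=np.array([(u-c["cx"])/c["fx"],(v-c["cy"])/c["fy"],1.])
    if z is None: d=c["depth"][int(v),int(u)]
    else:
        o=-R.T@t; r=R.T@ray; d=(z-o[2])/r[2]
    return R.T@(ray*d-t)
def w2px(c,p):
    R,t=w2c(c); q=R@np.array(p)+t
    return c["fx"]*q[0]/q[2]+c["cx"], c["fy"]*q[1]/q[2]+c["cy"]
E
python3 - <<'E'
from h import *
o=sensors.get_obs(); print(o)
for n in("scene","top"):
    c=get(n); cv2.imwrite(f"pics/{n}0.png",c["frame"]); np.save(f"{n}.npy",c,allow_pickle=True); R,t=w2c(c); print(n,-R.T@t,c["fx"])
E
```

```text
{'t': 0.0, 'q': array([-1.23309952,  0.47781835,  0.02235205,  1.55649267, -0.01147906,
        1.10927875, -0.08308142]), 'joint_vel': array([-2.55983293e-03,  2.08297297e-03, -3.09548626e-04, -1.16801011e-03,
       -8.42838782e-04,  7.04239076e-04, -4.37982662e-05]), 'joint_torque': array([-3.45378066e-04, -5.96456301e+01,  1.60770155e+00, -2.81190705e+01,
        1.23698512e-02,  9.49195353e-03,  8.08983344e-06]), 'eef_pos': array([0.29092311, 0.60877208, 0.40369602]), 'tool_rot': array([-1.25600506e-04,  2.21038541e-01,  9.75264626e-01, -9.25886832e-04]), 'contact_force': array([ 0.51668415,  0.00548572, -0.7338702 ]), 'torque': array([-0.01737123, -0.00408334,  0.0043434 ]), 'gripper_width': 0.9986394142414518}
scene [-0.24799372 -0.61856195  0.91477624] 448.8624895419759
top [0.17607374 0.00704039 1.63723987] 476.97203436343005
```

View pics/scene0.png

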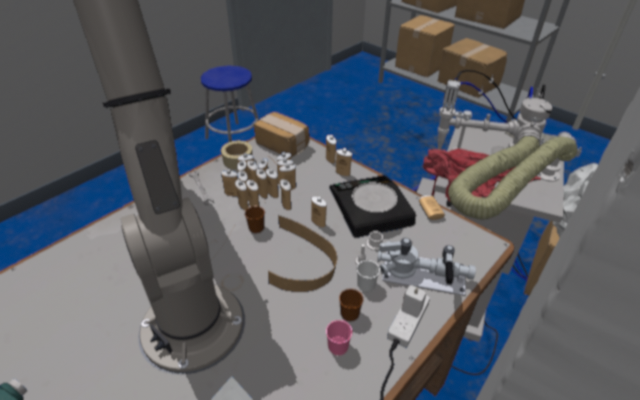

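View pics/top0.png

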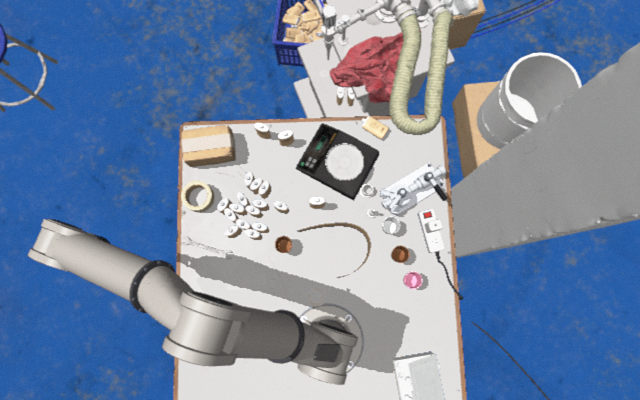

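```bash
python3 - <<'E'
from h import *
c=np.load("top.npy",allow_pickle=True).item()
cv2.imwrite("pics/t1.png",cv2.resize(c["frame"][150:250,345:465],None,fx=6,fy=6,interpolation=cv2.INTER_CUBIC))
s=np.load("scene.npy",allow_pickle=True).item()
cv2.imwrite("pics/s1.png",cv2.resize(s["frame"][220:320,340:490],None,fx=5,fy=5,interpolation=cv2.INTER_CUBIC))
E
```

```text
(no output)
```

View pics/t1.png

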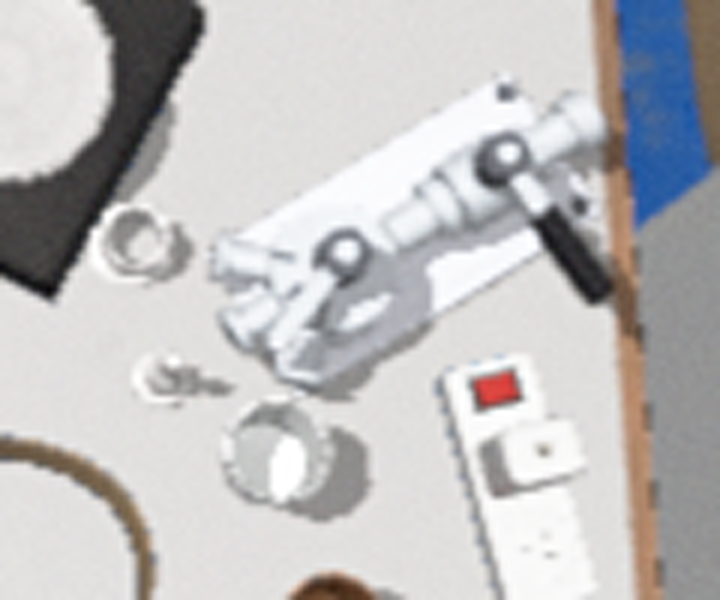

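View pics/s1.png

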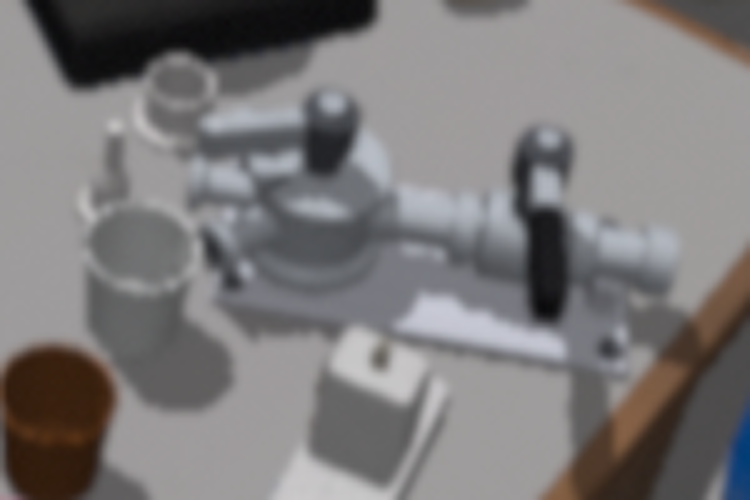

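```bash
python3 - <<'E'
from h import *
c=np.load("top.npy",allow_pickle=True).item()
f=lambda a,b:(345+a/6-.42,150+b/6-.42)
def P(n,a,b,z):
    u,v=f(a,b); p=px2w(c,u,v,z); print(n,p.round(4), "depth-based",px2w(c,round(u),round(v)).round(4)); return p
sp=P("selpiv",349,247,.115)
hp=P("shutpiv",504,154,.115)
st=P("seltip",277,350,.104)
ht=P("shuttip",598,298,.105)
P("beaker",278,450,.061); P("nozzle",160,378,.0); P("ferr",138,245,.03)
d=hp-sp; print(np.hypot(*d[:2]),np.degrees(np.arctan2(d[1],d[0])))
yaw=np.arctan2(d[1],d[0])
for n,p,q in(("sel",sp,st),("shut",hp,ht)):
    e=q-p; print(n,np.hypot(*e[:2]),np.degrees(np.arctan2(e[1],e[0])-yaw))
for a in(-.75,0,.75):
    m=sp[:2]+ .108*np.array([np.cos(yaw+np.pi+a),np.sin(yaw+np.pi+a)]); print(a,m)
s=np.load("scene.npy",allow_pickle=True).item()
for n,a,b,z in(("selpiv",332,100,.115),("shutpiv",547,142,.115)):
    print(n,px2w(s,340+a/5-.4,220+b/5-.4,z))
E
```

```text
selpiv [ 0.4772 -0.2601  0.115 ] depth-based [ 0.476  -0.2606  0.1164]
shutpiv [ 0.5261 -0.3473  0.115 ] depth-based [ 0.5287 -0.3506  0.1071]
seltip [ 0.4237 -0.2198  0.104 ] depth-based [ 0.4247 -0.2218  0.0957]
shuttip [ 0.4468 -0.3951  0.105 ] depth-based [ 0.4483 -0.3953  0.1011]
beaker [ 0.3745 -0.2236  0.061 ] depth-based [ 0.3797 -0.2316  0.008 ]
nozzle [ 0.4261 -0.1667 -0.    ] depth-based [ 0.4193 -0.1621  0.0354]
ferr [ 0.4989 -0.1547  0.03  ] depth-based [ 0.5067 -0.1594 -0.002 ]
0.09998716079864833 -60.68133687835341
sel 0.06701921486271893 203.6567574014639
shut 0.09259885402984046 -88.27640807630212
-0.75 [ 0.50267368 -0.1551749 ]
0 [ 0.42429695 -0.16595681]
0.75 [ 0.37429894 -0.22727044]
selpiv [ 0.47401889 -0.26104794  0.115     ]
shutpiv [ 0.52164826 -0.35370033  0.115     ]
```

Call:
play_rows:
  commands:
    - [-0.0329,-0.0296,0,0]
    - [-0.0329,-0.0296,0,0]
    - [-0.0329,-0.0296,0,0]
    - [-0.0329,-0.0296,0,0]
    - [-0.0329,-0.0296,0,0]
    - [-0.0329,-0.0296,0,0]
    - [-0.0329,-0.0296,0,0]
    - [-0.0329,-0.0296,0,0]
    - [-0.0329,-0.0296,0,0]
    - [-0.0329,-0.0296,0,0]
    - [-0.0162,-0.039,0,0]
    - [-0.0162,-0.039,0,0]
    - [-0.0162,-0.039,0,0]
    - [-0.0162,-0.039,0,0]
    - [-0.0162,-0.039,0,0]
    - [-0.0162,-0.039,0,0]
    - [-0.0162,-0.039,0,0]
    - [-0.0162,-0.039,0,0]
    - [-0.0162,-0.039,0,0]
    - [0,0,0,0]
  claw: 0
  force: 20

```text
t: 2.1
eef_pos: [0.439, -0.1848, 0.4049]
tool_rot: [0.0, 0.225, 0.974, -0.001]
contact_force: [0.0, 0.5, 0.7]
gripper_width: -0.001
```

```bash
cat >> h.py <<'E'
from scipy.spatial.transform import Rotation as Ro
def wrist(name):
    o=sensors.get_obs(); c=read_camera("wrist")
    q=o["tool_rot"]; T=np.eye(4); T[:3,:3]=Ro.from_quat([q[1],q[2],q[3],q[0]]).as_matrix(); T[:3,3]=o["eef_pos"]
    W=T@np.array(c["T_tool_cam"]); Wi=np.linalg.inv(W)
    c=dict(c); c["rvec"]=cv2.Rodrigues(Wi[:3,:3])[0]; c["tvec"]=Wi[:3,3]
    cv2.imwrite(f"pics/{name}.png",c["frame"]); np.save(f"{name}.npy",c,allow_pickle=True)
    x=T[:3,0]; print("t",o["t"],"pos",o["eef_pos"].round(4),"xaxis",np.degrees(np.arctan2(x[1],x[0])).round(2),"z",T[:3,2].round(3),"F",o["contact_force"].round(2),"q",o["q"].round(2),"g",o["gripper_width"]); return c
E
python3 -c "
from h import *
wrist('w1')"
```

```text
t 2.1 pos [ 0.439  -0.1848  0.4049] xaxis 153.95 z [ 0.    -0.002 -1.   ] F [0.   0.52 0.72] q [-0.19  0.15  0.51  2.04 -0.08  0.97  1.48] g -0.0010669832939258666
```

View pics/w1.png

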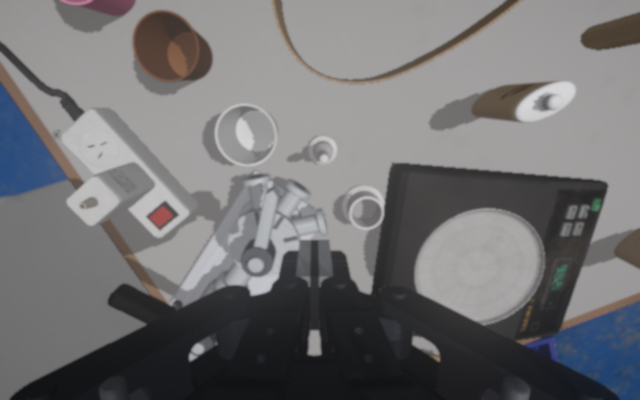

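```bash
python3 - <<'E'
from h import *
c=np.load("w1.npy",allow_pickle=True).item()
cv2.imwrite("pics/w1c.png",cv2.resize(c["frame"][160:290,190:350],None,fx=4.5,fy=4.5,interpolation=cv2.INTER_CUBIC))
E
```

```text
(no output)
```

View pics/w1c.png

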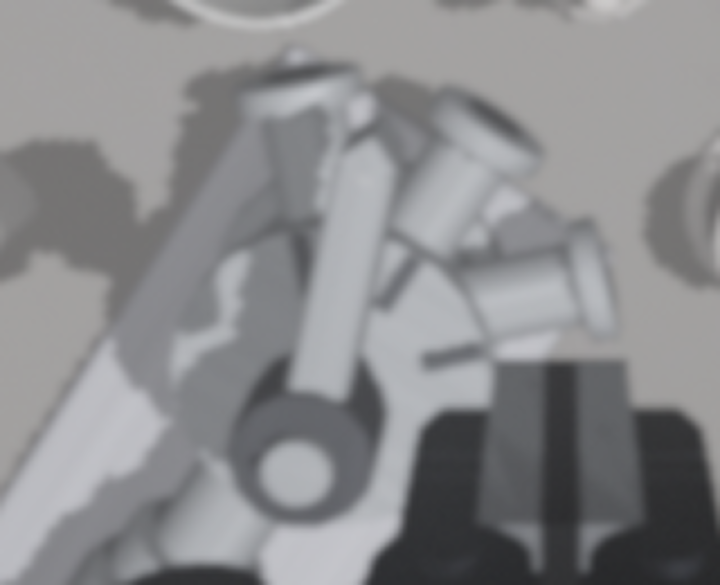

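```bash
python3 - <<'E'
from h import *
c=np.load("w1.npy",allow_pickle=True).item()
g=lambda a,b,z:px2w(c,190+a/4.5-.39,160+b/4.5-.39,z)
ang=lambda a,b:np.degrees(np.arctan2(*(b-a)[[1,0]]))
le=g(293,385,.104),g(340,165,.104);re=g(350,395,.104),g(393,180,.104)
print("edges",ang(*le),ang(*re),le,re)
print("tip",g(372,133,.104))
for z in(.11,.115,.12):print("piv",z,g(297,473,z))
u,v=190+297/4.5,160+473/4.5; print("d",px2w(c,u,v))
print("bardepth",px2w(c,190+335/4.5,160+300/4.5))
for n,m in(("R",((296,237),(305,285))),("M",((415,264),(383,306))),("L",((483,350),(424,362)))):
    a,b=g(*m[0],.066),g(*m[1],.066); print(n,ang(b,a),((a+b)/2).round(4))
for n,m in(("outR",(300,88)),("outM",(490,128)),("outL",(600,282))):print(n,g(*m,.036))
E
```

```text
edges 140.1534431649872 141.42236861220522 (array([ 0.46000929, -0.25261474,  0.104     ]), array([ 0.42488313, -0.22330033,  0.104     ])) (array([ 0.46672858, -0.24362621,  0.104     ]), array([ 0.4317931 , -0.21575991,  0.104     ]))
tip [ 0.42206121 -0.21503976  0.104     ]
piv 0.11 [ 0.47468095 -0.25860108  0.11      ]
piv 0.115 [ 0.47282714 -0.25660252  0.115     ]
piv 0.12 [ 0.47097332 -0.25460396  0.12      ]
d [ 0.47477642 -0.25806601  0.11102523]
bardepth [ 0.44856499 -0.23677632  0.10392079]
R 161.41623563276016 [ 0.4469 -0.2511  0.066 ]
M 117.21334080615848 [ 0.4612 -0.2345  0.066 ]
L 76.33571138095033 [ 0.4812 -0.2314  0.066 ]
outR [ 0.41671791 -0.24052458  0.036     ]
outM [ 0.44437052 -0.20542996  0.036     ]
outL [ 0.48970871 -0.19884971  0.036     ]
```

Call:
play_rows:
  commands:
    - [0,0,0,-8]
    - [-0.008,0.006,0.03,0]
    - [0,0,0.04,0]
    - [0,0,0.04,0]
    - [0,0,0.038,0]
    - [0,0,0,0]
    - [0,0,0,0]

```text
t: 2.85
eef_pos: [0.45, -0.1754, 0.2569]
tool_rot: [-0.001, 0.152, 0.988, 0.0]
contact_force: [-0.4, -0.0, 0.6]
gripper_width: 0.001
```

```bash
python3 -c "
from h import *
c=wrist('w2')
cv2.imwrite('pics/w2c.png',cv2.resize(c['frame'][100:300,150:400],None,fx=3,fy=3,interpolation=cv2.INTER_CUBIC))"
```

```text
t 2.85 pos [ 0.45   -0.1754  0.2569] xaxis 162.51 z [-0.002  0.001 -1.   ] F [-0.37 -0.    0.6 ] q [-0.09  0.4   0.41  2.15 -0.26  0.64  1.77] g 0.0011097955015406894
```

View pics/w2c.png

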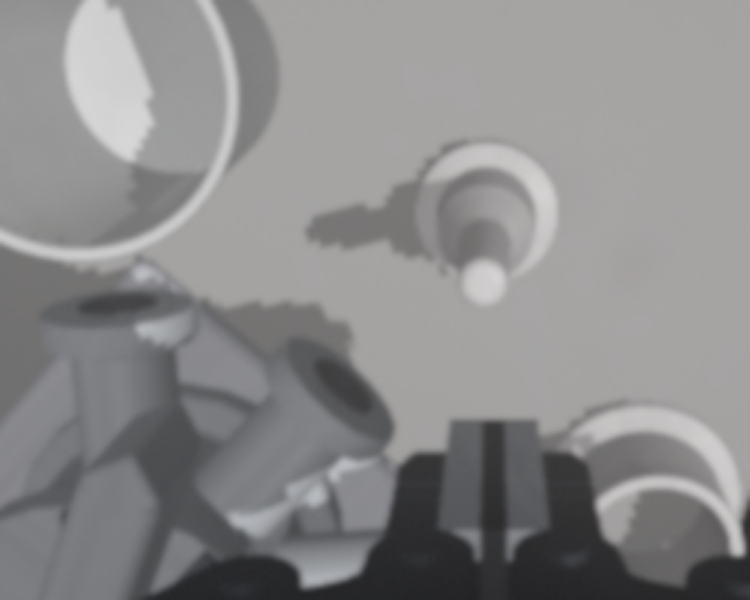

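Call:
play_rows:
  commands:
    - [0,-0.005,0,0]
    - [0,-0.005,0,0]
    - [0,-0.005,0,0]
    - [0,-0.005,0,0]
    - [0,-0.004,0,0]
    - [0,-0.004,0,0]
    - [0,-0.004,0,0]
    - [0,-0.004,0,0]
    - [0,-0.004,0,0]
    - [0,0,0,0]

```text
t: 3.9
eef_pos: [0.4377, -0.2148, 0.2566]
tool_rot: [0.0, 0.153, 0.988, -0.0]
contact_force: [0.4, 0.8, 0.1]
gripper_width: 0.001
```

```bash
python3 -c "
from h import *
c=wrist('w3')
cv2.imwrite('pics/w3c.png',cv2.resize(c['frame'][100:300,190:440],None,fx=3,fy=3,interpolation=cv2.INTER_CUBIC))"
```

```text
t 3.9 pos [ 0.4377 -0.2148  0.2566] xaxis 162.43 z [ 0. -0. -1.] F [0.44 0.79 0.14] q [-0.01  0.41  0.41  2.14 -0.27  0.64  1.85] g 0.000989257979852039
```

View pics/w3c.png

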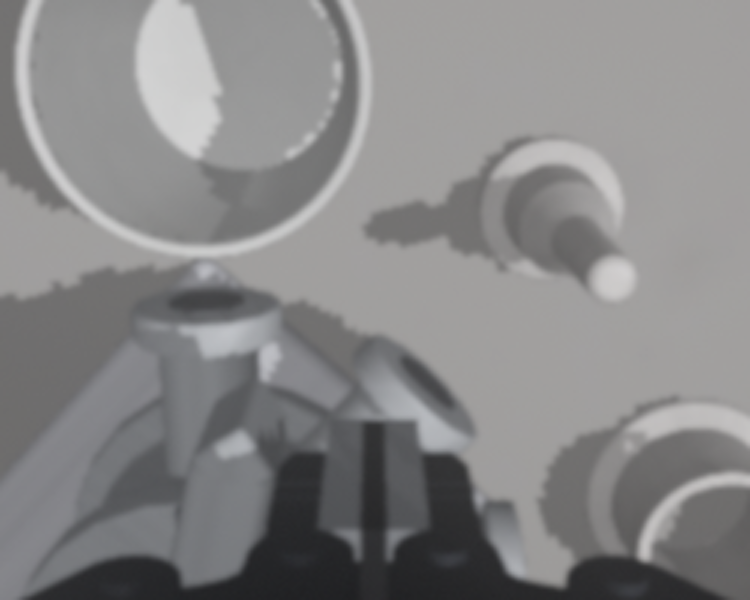

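```bash
cat >> h.py <<'E'
def crop(c,n,x,y,s):
    def g(a,b,z): return px2w(c,x+(a+.5)/s-.5,y+(b+.5)/s-.5,z)
    return g
PIV=np.array([.475,-.259])
E
python3 - <<'E'
from h import *
c=np.load("w3.npy",allow_pickle=True).item()
g=crop(c,0,190,100,3)
a,b=g(177,570,.104),g(198,460,.104); t=g(240,436,.104)
print(np.degrees(np.arctan2(*(b-a)[[1,0]])),t,np.degrees(np.arctan2(*(t[:2]-PIV)[::-1])),np.hypot(*(t[:2]-PIV)))
cv2.imwrite("pics/w3d.png",cv2.resize(c["frame"][220:300,230:350],None,fx=6,fy=6,interpolation=cv2.INTER_CUBIC))
E
```

```text
149.88356807541572 [ 0.41703897 -0.22539543  0.104     ] 149.89575799173525 0.06699812399100623
```

View pics/w3d.png

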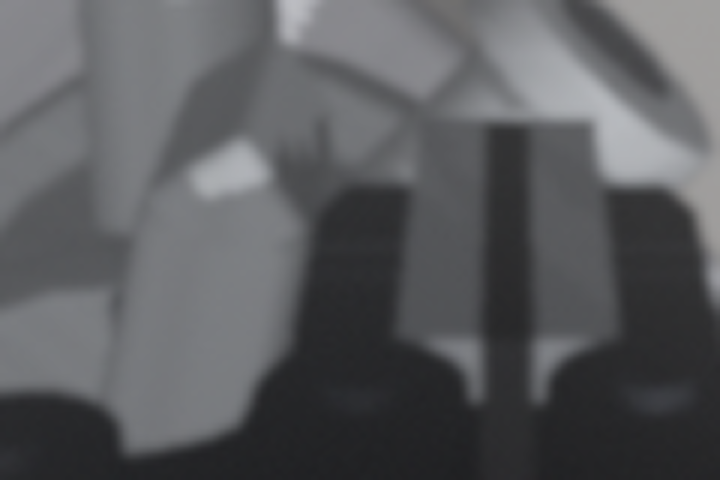

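Call:
play_rows:
  commands:
    - [0,-0.004,0,0]
    - [0,-0.004,0,0]
    - [0,-0.003,0,0]
    - [0,0,0,0]
    - [0,0,0,0]

```text
t: 4.45
eef_pos: [0.4347, -0.2254, 0.2569]
tool_rot: [0.001, 0.153, 0.988, -0.0]
contact_force: [-0.2, 0.4, 0.2]
gripper_width: 0.002
```

```bash
python3 -c "
from h import *
c=wrist('w4')
cv2.imwrite('pics/w4c.png',cv2.resize(c['frame'][180:300,210:360],None,fx=5,fy=5,interpolation=cv2.INTER_CUBIC))"
```

```text
t 4.45 pos [ 0.4347 -0.2254  0.2569] xaxis 162.43 z [ 0.001 -0.001 -1.   ] F [-0.19  0.45  0.24] q [ 0.01  0.41  0.41  2.14 -0.27  0.64  1.88] g 0.0017232764033397565
```

View pics/w4c.png

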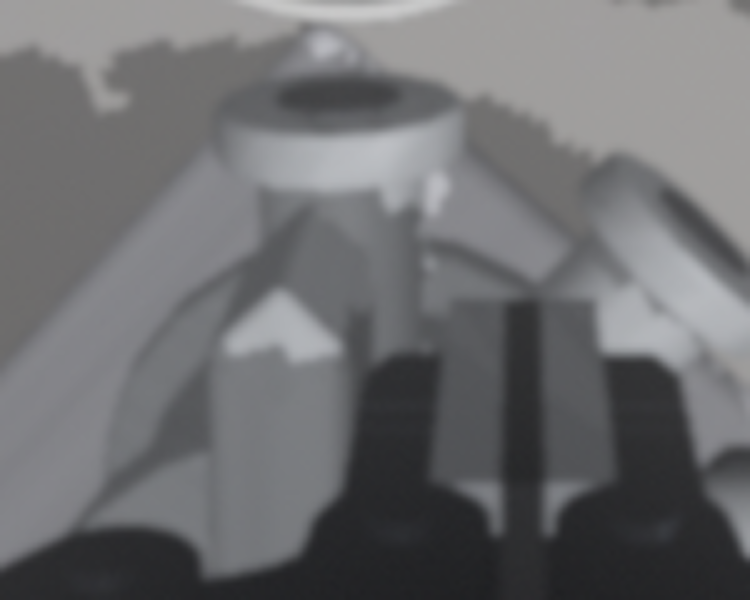

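```bash
python3 - <<'E'
from h import *
c=np.load("w4.npy",allow_pickle=True).item()
g=crop(c,0,210,180,5)
ang=lambda a,b:np.degrees(np.arctan2(*(b-a)[[1,0]]))
a,b=g(207,560,.104),g(213,370,.104); t=g(281,288,.104)
print(ang(a,b),t,ang(PIV,t[:2]),np.hypot(*(t[:2]-PIV)))
m=g(337,95,.036); print("out",m,ang(PIV,m[:2]),np.hypot(*(m[:2]-PIV)))
l,r=g(262,230,.05),g(262,200,.05)
s=np.load("scene.npy",allow_pickle=True).item()
E
```

```text
157.90236233527662 [ 0.4107086  -0.23655536  0.104     ] 160.75549942559704 0.06809659715015572
out [ 0.41300578 -0.24055375  0.036     ] 163.42973710111113 0.0646803529794741
```

Call:
play_rows:
  commands:
    - [0,-0.002,0,0]
    - [0,0,0,0]
    - [0,0.01,0,0]
    - [0,0.02,-0.02,0]
    - [0,0,-0.05,0]
    - [0,0,-0.05,0]
    - [0,0,-0.03,0]
    - [0,0,0,0]
    - [0,0,0,0]

```text
t: 5.4
eef_pos: [0.443, -0.1975, 0.4069]
tool_rot: [0.001, 0.152, 0.988, 0.0]
contact_force: [-1.1, -1.1, -0.4]
gripper_width: 0.002
```

```bash
python3 -c "
from h import *
c=wrist('w5')
cv2.imwrite('pics/w5c.png',cv2.resize(c['frame'][100:290,190:430],None,fx=3,fy=3,interpolation=cv2.INTER_CUBIC))
c=get('top'); np.save('top2.npy',c,allow_pickle=True)
cv2.imwrite('pics/t2.png',cv2.resize(c['frame'][150:250,345:465],None,fx=6,fy=6,interpolation=cv2.INTER_CUBIC))"
```

```text
t 5.4 pos [ 0.443  -0.1975  0.4069] xaxis 162.5 z [ 0.001  0.    -1.   ] F [-1.07 -1.15 -0.38] q [-0.16  0.16  0.51  2.02 -0.1   0.98  1.66] g 0.0017370469010209338
```

View pics/w5c.png

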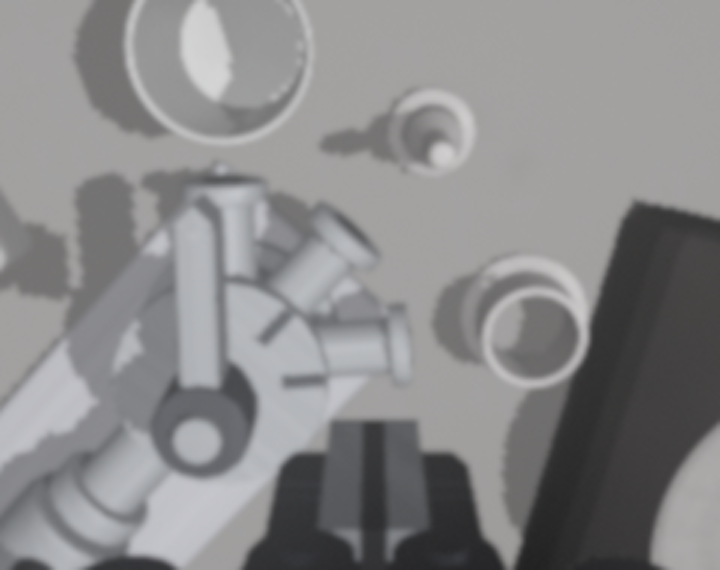

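View pics/t2.png

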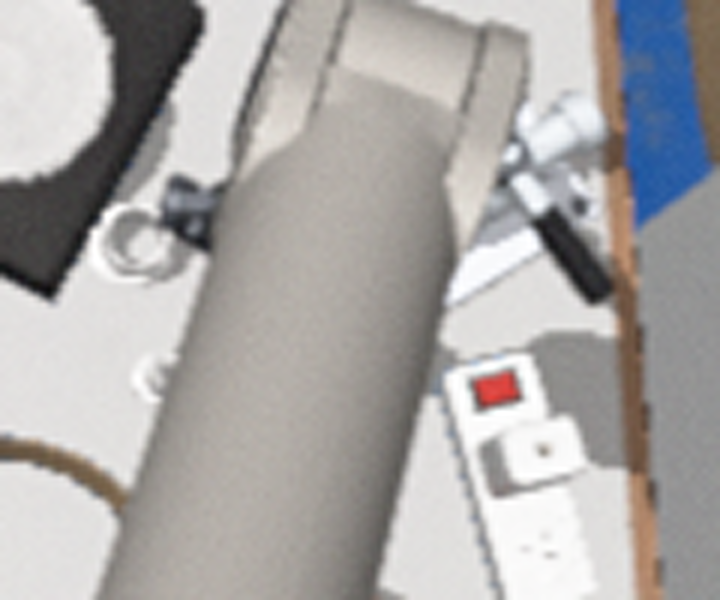

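```bash
python3 - <<'E'
from h import *
c=np.load("w5.npy",allow_pickle=True).item()
g=crop(c,0,190,100,3)
ang=lambda a,b:np.degrees(np.arctan2(*(b-a)[[1,0]]))
print("edges",ang(g(181,380,.104),g(174,235,.104)),ang(g(221,385,.104),g(219,230,.104)))
t=g(203,199,.104); print("tip",t,ang(PIV,t[:2]),np.hypot(*(t[:2]-PIV)))
p=g(198,441,.113); print("piv",p)
for n,m in(("R",(228,186)),("M",(352,238)),("L",(402,343))):
    o=g(*m,.036); print(n,o,ang(p,o),np.hypot(*(o-p)[:2]))
for n,m in(("M",((290,315),(263,342))),("L",((325,378),(284,381)))):
    print(n,ang(g(*m[1],.066),g(*m[0],.066)))
b=g(220,50,.061);print("beaker",b,ang(p,b))
E
```

```text
edges 162.12495669653805 160.84442866463954
tip [ 0.40933176 -0.23467726  0.104     ] 159.67596344991352 0.07002795375053279
piv [ 0.47331052 -0.25806802  0.113     ]
R [ 0.41569919 -0.23979556  0.036     ] 162.40265267581123 0.06043962084049202
M [ 0.44577445 -0.20484459  0.036     ] 117.35557041268 0.059924689435385016
L [ 0.48770882 -0.19951284  0.036     ] 76.18545273893761 0.060299413182790265
M 118.09645896789894
L 76.9786861704226
beaker [ 0.37267302 -0.22323036  0.061     ] 160.90569550427585
```

```bash
python3 - <<'E'
from h import *
c=np.load("top.npy",allow_pickle=True).item()
for v in (120,150,180,210,240):
    print(v,[tuple(px2w(c,u,v).round(2)) for u in range(435,520,14)])
print(px2w(c,438,223),px2w(c,426,216),px2w(c,434,225))
E
```

```text
120 [(np.float64(0.7), np.float64(-0.37), np.float64(0.17)), (np.float64(1.03), np.float64(-0.69), np.float64(-0.8)), (np.float64(0.97), np.float64(-0.71), np.float64(-0.63)), (np.float64(0.94), np.float64(-0.75), np.float64(-0.54)), (np.float64(0.88), np.float64(-0.76), np.float64(-0.39)), (np.float64(0.85), np.float64(-0.78), np.float64(-0.29)), (np.float64(0.82), np.float64(-0.8), np.float64(-0.21))]
150 [(np.float64(0.64), np.float64(-0.4), np.float64(0.0)), (np.float64(0.87), np.float64(-0.68), np.float64(-0.8)), (np.float64(0.84), np.float64(-0.72), np.float64(-0.71)), (np.float64(0.8), np.float64(-0.75), np.float64(-0.57)), (np.float64(0.8), np.float64(-0.81), np.float64(-0.57)), (np.float64(0.57), np.float64(-0.55), np.float64(0.24)), (np.float64(0.54), np.float64(-0.55), np.float64(0.33))]
180 [(np.float64(0.53), np.float64(-0.39), np.float64(0.02)), (np.float64(0.54), np.float64(-0.45), np.float64(-0.01)), (np.float64(0.57), np.float64(-0.55), np.float64(-0.19)), (np.float64(0.54), np.float64(-0.55), np.float64(-0.03)), (np.float64(0.51), np.float64(-0.56), np.float64(0.09)
[... 335 characters left out ...]
at64(-0.11)), (np.float64(0.42), np.float64(-0.57), np.float64(0.02)), (np.float64(0.4), np.float64(-0.58), np.float64(0.14)), (np.float64(0.39), np.float64(-0.58), np.float64(0.23))]
240 [(np.float64(0.32), np.float64(-0.37), np.float64(0.04)), (np.float64(0.32), np.float64(-0.43), np.float64(0.0)), (np.float64(0.35), np.float64(-0.58), np.float64(-0.36)), (np.float64(0.34), np.float64(-0.59), np.float64(-0.2)), (np.float64(0.32), np.float64(-0.59), np.float64(-0.06)), (np.float64(0.31), np.float64(-0.59), np.float64(0.07)), (np.float64(0.3), np.float64(-0.6), np.float64(0.17))]
[ 0.36971713 -0.36953643  0.10369318] [ 0.40359172 -0.34779278  0.03412351] [ 0.36337672 -0.35575642  0.1055334 ]
```

Call:
play_rows:
  commands:
    - [-0.026,-0.026,0,0]
    - [-0.026,-0.026,0,0]
    - [-0.026,-0.026,0,0]
    - [-0.026,-0.026,0,0]
    - [-0.026,-0.026,0,0]
    - [0,0,0,0]
    - [0,0,0,0]

```text
t: 6.2
eef_pos: [0.5274, -0.3615, 0.4043]
tool_rot: [-0.002, 0.153, 0.988, 0.0]
contact_force: [-0.4, 0.9, -0.1]
gripper_width: 0.001
```

```bash
python3 -c "
from h import *
c=wrist('w6')"
```

```text
t 6.2 pos [ 0.5274 -0.3615  0.4043] xaxis 162.37 z [-0.004  0.001 -1.   ] F [-0.4   0.87 -0.15] q [ 0.11  0.46  0.54  1.67 -0.26  1.09  1.99] g 0.0006286645116257459
```

View pics/w6.png

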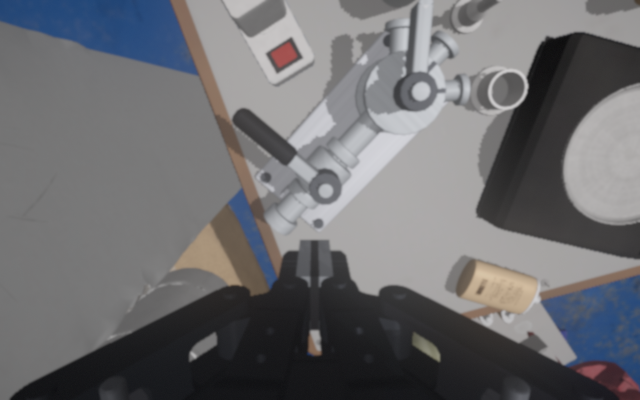

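```bash
python3 - <<'E'
from h import *
c=np.load("w6.npy",allow_pickle=True).item()
cv2.imwrite("pics/w6c.png",cv2.resize(c["frame"][70:220,220:400],None,fx=4.4,fy=4,interpolation=cv2.INTER_CUBIC)[:, :])
E
```

```text
(no output)
```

View pics/w6c.png

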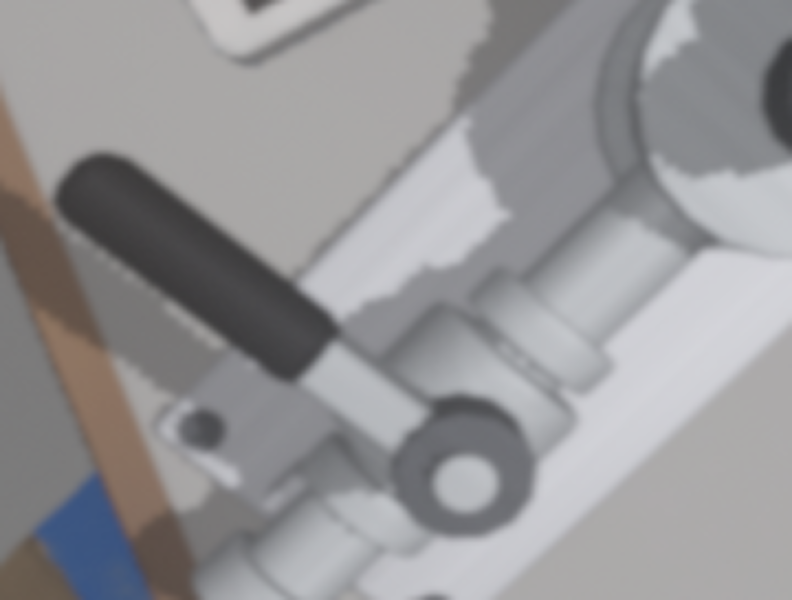

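```bash
python3 - <<'E'
from h import *
c=np.load("w6.npy",allow_pickle=True).item()
g=lambda a,b,z:px2w(c,220+(a+.5)/4.4-.5,70+(b+.5)/4-.5,z)
ang=lambda a,b:np.degrees(np.arctan2(*(b-a)[[1,0]]))
for z in(.108,.113):print("piv",g(467,485,z))
p=g(467,485,.111)
t=g(82,173,.1);print("tip",t,ang(p,t),np.hypot(*(t-p)[:2]))
print("bar",ang(g(430,405,.102),g(345,340,.102)),ang(g(395,452,.102),g(300,382,.102)))
print("depth",px2w(c,220+360/4.4,70+390/4),px2w(c,220+467/4.4,70+485/4))
s=px2w(c,420,90,.113);print("sel",s,ang(s,p),np.hypot(*(s-p)[:2]))
E
```

```text
piv [ 0.52760297 -0.35048041  0.108     ]
piv [ 0.52635663 -0.35026949  0.113     ]
tip [ 0.44746963 -0.3983762   0.1       ] -148.82918376146597 0.09278043049601392
bar -147.99184993136996 -147.36480936968883
depth [ 0.5041448  -0.36369927  0.10208633] [ 0.52729254 -0.35015381  0.11083103]
sel [ 0.47362894 -0.26076234  0.113     ] -59.28549718197633 0.10420975213108476
```

Call:
play_rows:
  commands:
    - [0,0,0,8.19]
    - [0,0,0,8.19]
    - [0,0,0,8.19]
    - [0,0,0,8.19]
    - [0,0,0,8.19]
    - [0,0,0,8.19]
    - [0,0,0,8.19]
    - [0,0,0,8.19]
    - [0,0,0,8.19]
    - [0,0,0,8.19]
    - [0,0,0,8.19]
    - [0,0,0,8.19]
    - [0,0,0,8.19]
    - [0,0,0,8.19]
    - [0,0,0,8.19]
    - [0,0,0,8.19]
    - [-0.028,-0.0225,0,0]
    - [-0.028,-0.0225,0,0]
    - [0,0,0,0]
    - [0,0,0,0]

```text
t: 8.25
eef_pos: [0.4559, -0.3508, 0.4063]
tool_rot: [-0.001, 0.963, 0.271, 0.001]
contact_force: [0.8, -0.3, -0.4]
gripper_width: 0.001
```

```bash
python3 -c "
from h import *
c=wrist('w7')"
```

```text
t 8.25 pos [ 0.4559 -0.3508  0.4063] xaxis 31.42 z [ 0.001  0.003 -1.   ] F [ 0.78 -0.31 -0.41] q [-0.28  0.56  1.17  1.85 -0.57  1.13  0.08] g 0.0014293706050337925
```

View pics/w7.png

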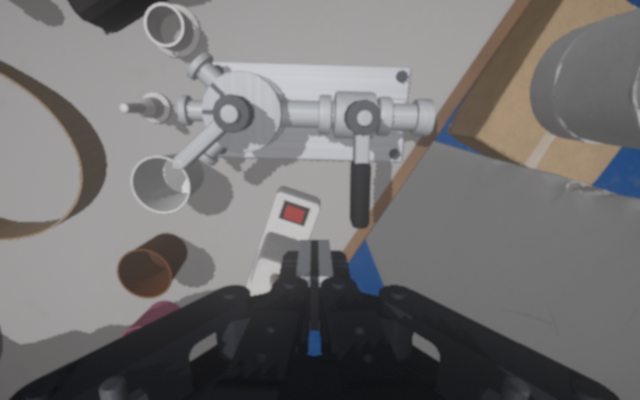

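Call:
play_rows:
  commands:
    - [0,0,0.03,0]
    - [0,0,0.03,0]
    - [0,0,0.03,0]
    - [0,0,0.03,0]
    - [0,0,0.028,0]
    - [0,0,0,0]
    - [0,0,0,0]

```text
t: 9.0
eef_pos: [0.4572, -0.3519, 0.2588]
tool_rot: [-0.0, 0.963, 0.271, -0.0]
contact_force: [0.7, -0.7, 0.5]
gripper_width: 0.002
```

```bash
python3 -c "
from h import *
c=wrist('w8')
c=get('scene');cv2.imwrite('pics/s8.png',cv2.resize(c['frame'][120:320,290:540],None,fx=3,fy=3))"
```

```text
t 9.0 pos [ 0.4572 -0.3519  0.2588] xaxis 31.47 z [-0.  0. -1.] F [ 0.65 -0.71  0.51] q [-0.13  0.72  0.96  1.96 -0.77  0.89  0.23] g 0.0024303166831151613
```

View pics/w8.png

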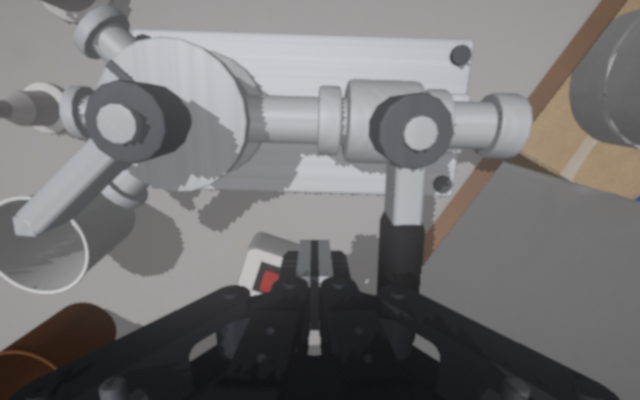

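View pics/s8.png

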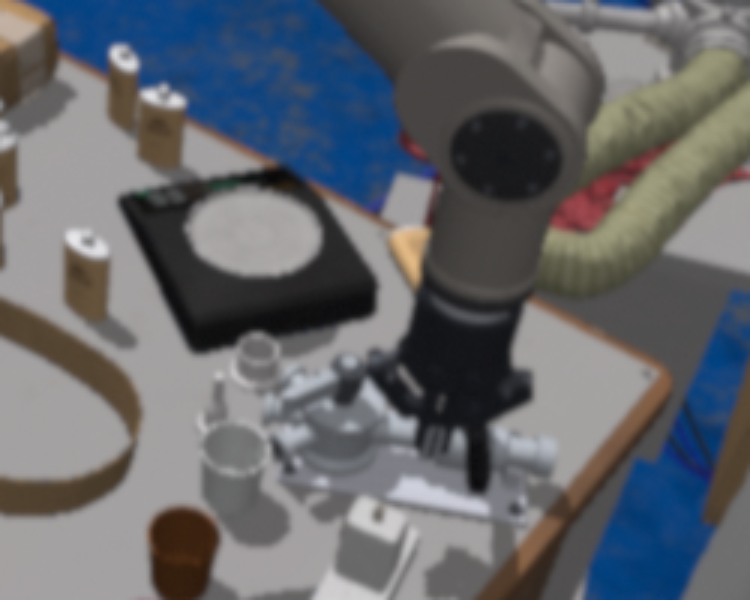

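Call:
play_rows:
  commands:
    - [0,0.004,0,0]
    - [0,0.004,0,0]
    - [0,0.004,0,0]
    - [-0.0017,0.0055,0,-5]
    - [-0.0017,0.0055,0,-5]
    - [-0.0017,0.0055,0,-5]
    - [-0.0017,0.0055,0,-5]
    - [0,0,0,0]
    - [0,0,0,0]

```text
t: 10.0
eef_pos: [0.4712, -0.3838, 0.2589]
tool_rot: [0.0, 0.902, 0.433, 0.0]
contact_force: [-0.3, -0.2, 0.8]
gripper_width: -0.001
```

```bash
python3 -c "
from h import *
c=wrist('w9')"
```

```text
t 10.0 pos [ 0.4712 -0.3838  0.2589] xaxis 51.26 z [ 0.001 -0.    -1.   ] F [-0.28 -0.23  0.8 ] q [-0.02  0.71  0.86  1.88 -0.7   0.88  0.52] g -0.0012164519073703743
```

View pics/w9.png

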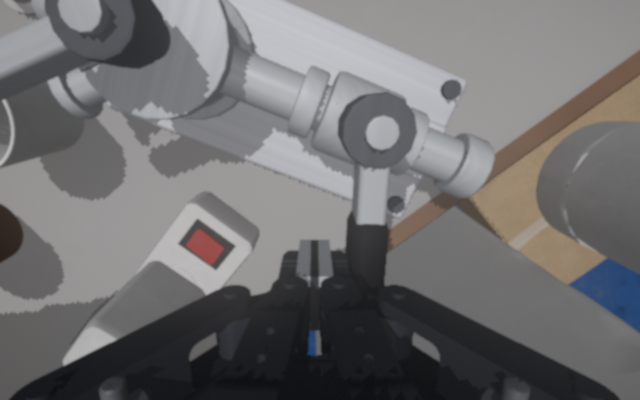

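Call:
play_rows:
  commands:
    - [-0.0017,0.0055,0,-5]
    - [-0.0017,0.0055,0,-5]
    - [-0.0017,0.0055,0,-5]
    - [-0.0017,0.0055,0,-5]
    - [-0.0017,0.0055,0,-5]
    - [-0.0017,0.0055,0,-5]
    - [-0.0017,0.0055,0,-5]
    - [-0.0017,0.0055,0,-5]
    - [-0.0017,0.0055,0,-5]
    - [-0.0017,0.0055,0,-5]
    - [-0.0017,0.0055,0,-5]
    - [0,0,0,0]
    - [0,0,0,0]

```text
t: 11.35
eef_pos: [0.5234, -0.4148, 0.2586]
tool_rot: [0.0, 0.6, 0.8, -0.0]
contact_force: [-1.6, -1.5, -0.0]
gripper_width: 0.001
```

```bash
python3 -c "
from h import *
c=wrist('w10')"
```

```text
t 11.35 pos [ 0.5234 -0.4148  0.2586] xaxis 106.23 z [-0. -0. -1.] F [-1.61 -1.51 -0.01] q [ 0.16  0.7   0.61  1.72 -0.5   0.88  1.27] g 0.0012716756127071713
```

View pics/w10.png

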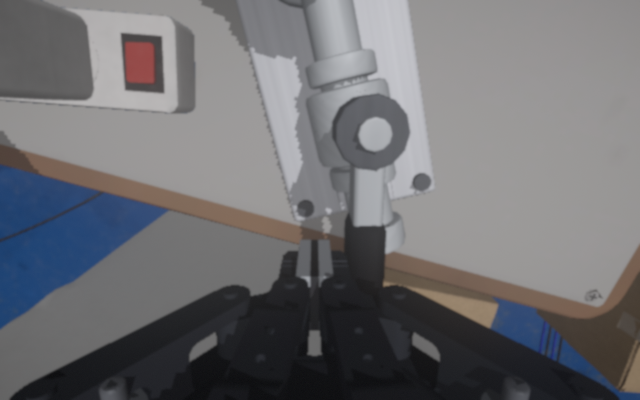

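Call:
play_rows:
  commands:
    - [-0.0017,0.0055,0,-5]
    - [-0.001,0.0033,0,-3]
    - [-0.0007,0.0022,0,-2]
    - [0,0,0,0]
    - [0,0,0,0]

```text
t: 11.9
eef_pos: [0.5349, -0.4142, 0.2586]
tool_rot: [-0.0, 0.528, 0.85, 0.0]
contact_force: [-0.5, -0.9, -0.1]
gripper_width: -0.001
```

```bash
python3 -c "
from h import *
c=wrist('w11')
cv2.imwrite('pics/w11c.png',cv2.resize(c['frame'][0:280,240:460],None,fx=2.1,fy=2.1,interpolation=cv2.INTER_CUBIC))"
```

```text
t 11.9 pos [ 0.5349 -0.4142  0.2586] xaxis 116.32 z [-0.  0. -1.] F [-0.49 -0.85 -0.08] q [ 0.19  0.7   0.56  1.69 -0.46  0.88  1.4 ] g -0.0012536755938337247
```

View pics/w11c.png

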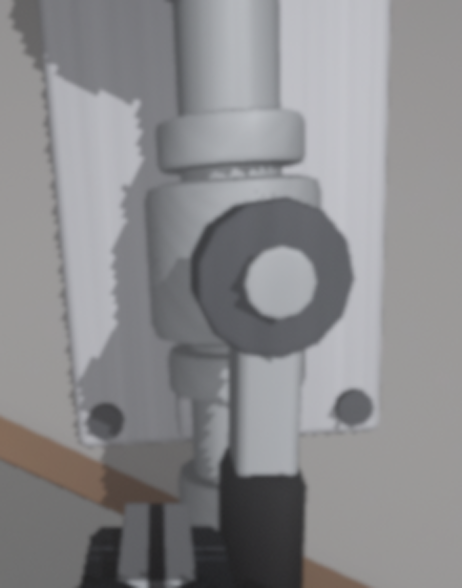

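Call:
play_rows:
  commands:
    - [-0.0004,0.0011,0,-1]
    - [-0.0004,0.0011,0,-1]
    - [0,0,0,0]
    - [0,0,0,0]

```text
t: 12.35
eef_pos: [0.5374, -0.4138, 0.2586]
tool_rot: [-0.0, 0.512, 0.859, 0.0]
contact_force: [-2.9, -1.3, -0.4]
gripper_width: 0.002
```

```bash
python3 -c "
from h import *
c=wrist('w12')
cv2.imwrite('pics/w12c.png',cv2.resize(c['frame'][0:280,240:460],None,fx=2.1,fy=2.1,interpolation=cv2.INTER_CUBIC))
print(sensors.get_obs()['torque'])"
```

```text
t 12.35 pos [ 0.5374 -0.4138  0.2586] xaxis 118.41 z [-0.  0. -1.] F [-2.85 -1.26 -0.4 ] q [ 0.19  0.7   0.55  1.69 -0.45  0.88  1.43] g 0.0016945755757164953
[-0.10083168  0.4915471   0.03446074]
```

View pics/w12c.png

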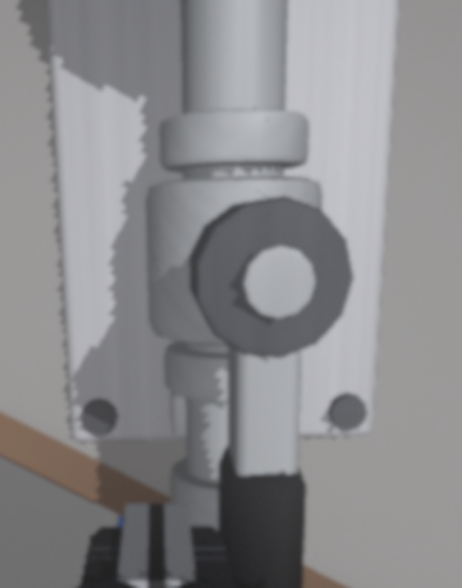

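Call:
play_rows:
  commands:
    - [-0.0004,0.0011,0,-1]
    - [0,0,0,0]
    - [0,0,0,0]

```text
t: 12.7
eef_pos: [0.5378, -0.414, 0.2586]
tool_rot: [-0.001, 0.505, 0.863, -0.0]
contact_force: [-5.5, -1.1, 0.4]
gripper_width: 0.0
```

Call:
play_rows:
  commands:
    - [0,0.001,0,0]
    - [0,0,0,0]
    - [0,0,0,0]

```text
t: 13.0
eef_pos: [0.538, -0.414, 0.2586]
tool_rot: [-0.001, 0.505, 0.863, -0.001]
contact_force: [-7.3, -1.5, 0.9]
gripper_width: 0.003
```

Force climbs with no travel: the lever is at the stop. I'll retreat and check.

Call:
play_rows:
  commands:
    - [0,-0.004,0,0]
    - [0,-0.015,0,0]
    - [0,-0.015,0,0]
    - [0,0,-0.04,0]
    - [0,0,-0.05,0]
    - [0,0,-0.05,0]
    - [-0.03,0.02,-0.02,0]
    - [0,0,0,0]
    - [0,0,0,0]

```text
t: 13.9
eef_pos: [0.5414, -0.4469, 0.4187]
tool_rot: [0.0, 0.505, 0.863, -0.0]
contact_force: [-1.6, -0.2, 0.1]
gripper_width: 0.002
```

```bash
python3 -c "
from h import *
c=wrist('w13')
c=get('top'); np.save('top3.npy',c,allow_pickle=True)
cv2.imwrite('pics/t3.png',cv2.resize(c['frame'][110:290,170:470],None,fx=2.6,fy=2.6,interpolation=cv2.INTER_CUBIC))"
```

```text
t 13.9 pos [ 0.5414 -0.4469  0.4187] xaxis 119.4 z [ 0. -0. -1.] F [-1.59 -0.25  0.09] q [ 0.19  0.58  0.63  1.5  -0.36  1.18  1.4 ] g 0.0023055365391402294
```

View pics/w13.png

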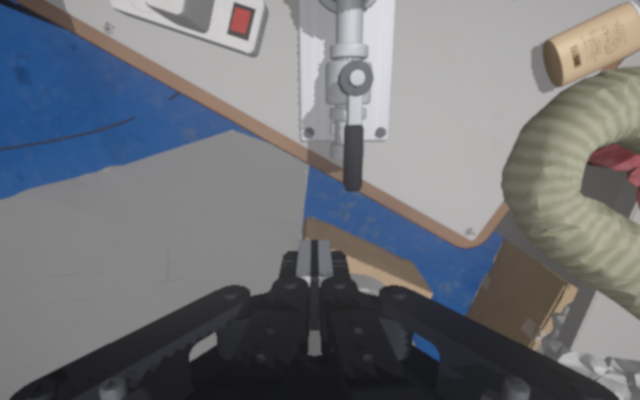

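View pics/t3.png

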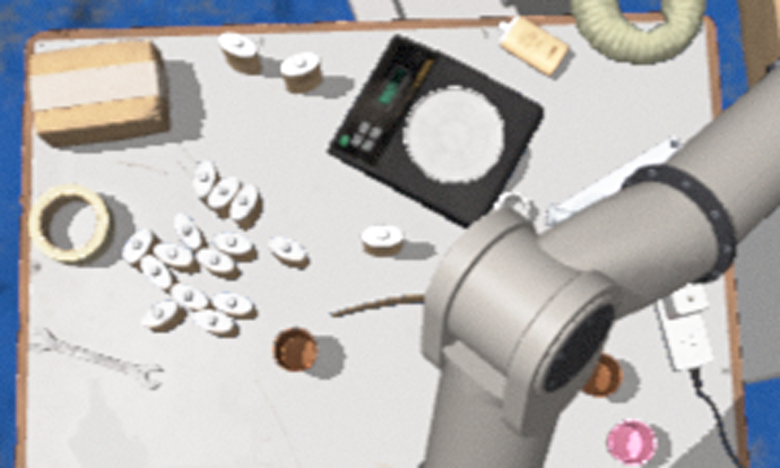

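Call:
play_rows:
  commands:
    - [0.04,0,-0.01,0]
    - [0.04,0,0,0]
    - [0.03,0,0,0]
    - [0,0,0,0]
    - [0,0,0,0]

```text
t: 14.5
eef_pos: [0.4872, -0.35, 0.4281]
tool_rot: [-0.001, 0.504, 0.864, 0.0]
contact_force: [-0.1, -0.4, 0.1]
gripper_width: 0.003
```

```bash
python3 -c "
from h import *
c=wrist('w14')"
```

```text
t 14.5 pos [ 0.4872 -0.35    0.4281] xaxis 119.44 z [-0.001  0.001 -1.   ] F [-0.12 -0.36  0.05] q [ 0.01  0.39  0.67  1.75 -0.27  1.1   1.28] g 0.00298411435919494
```

View pics/w14.png

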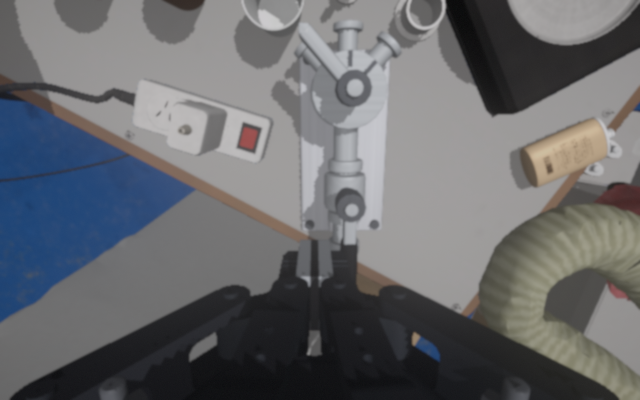

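```bash
python3 - <<'E'
from h import *
ang=lambda a,b:np.degrees(np.arctan2(*(b-a)[[1,0]]))
c=np.load("w14.npy",allow_pickle=True).item()
p=px2w(c,354,87,.111);h=px2w(c,351,206,.111);t=px2w(c,303,28,.104)
print("sel",p,"shut",h,"yaw",ang(p,h)); print("seltip",t,"joint",np.radians(ang(p,t)-ang(p,h)-180+360)%6.283)
d=np.load("w13.npy",allow_pickle=True).item()
h2=px2w(d,355,77,.111);e=px2w(d,353,189,.1);print("lever",h2,e,ang(h2,e),np.hypot(*(e-h2)[:2]))
print("pipe yaw from base plate edges",ang(px2w(d,308,30,.008),px2w(d,302,140,.008)),ang(px2w(d,393,30,.008),px2w(d,388,138,.008)))
E
```

```text
sel [ 0.47401518 -0.26004743  0.111     ] shut [ 0.52437441 -0.34796323  0.111     ] yaw -60.19539795190199
seltip [ 0.41580717 -0.24116651  0.104     ] joint 0.7371314581893094
lever [ 0.52475422 -0.35157199  0.111     ] [ 0.57270545 -0.43123219  0.1       ] -58.954285056810654 0.09297885702793526
pipe yaw from base plate edges -64.29284522879585 -59.794101758161325
```

```bash
python3 -c "
from station import bot
print(bot.hand_in())"
```

```text
the job is handed in; nothing more can be done
None
```

The selector arm now points at the beaker's spout and the shut-off lever is at its open stop. I handed the job in at about 14.5 s. No verdict is reported.

- **Selector:** The beaker stands in front of the right spout. I pushed the selector there from about 0.38 rad with the closed fingertips. The last look put it at about 0.74 rad, against a target of 0.75. Earlier estimates differed by about 2 degrees, well inside the 7-degree limit.
- **Shut-off lever:** Only after that did I push the lever round. The force rose to about 7.5 N with no further travel, which is the stop. The last picture shows it along the pipe, at about -59° in the world frame against a manifold heading of about -60°. The two base-plate edges, used as a cross-check, disagreed with each other (-64° and -60°).
- **Beaker, nozzle and ferrule:** After the selector push, the beaker measured within about 2 mm of where it started. The nozzle and ferrule looked upright and unmoved then, and I did not measure them. The last picture shows all three only partly, at its edge.
- **Bottles, tape roll and spanner:** In the last overhead picture they look undisturbed. I checked these by eye, without measuring.
- **Gripper:** It was clear of everything at hand-in, about 0.25 m above the table.

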